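# Drift a chassis tab into line and drop in its bolt

### The arm

A 6-joint arm with a two-finger parallel gripper is mounted at the origin on the work surface. World frame = base frame: x ahead of the robot, y to its left, z up, the work surface at z = 0. Lengths are in mm, angles in degrees, forces in N, time in s.
With the tool pointing down it reaches from about 300 to 850 mm from the base axis. Payload 4.2 kg.
Tool frame: the origin (TCP) lies midway between the tips of the shut fingers; the grasp point (between the pads) lies 19 mm behind it (env.hold_point_z is the z of the grasp point in the tool frame, in mm); z points along the fingers, y is the direction in which the jaws open and shut (so a half turn about z gives the same grasp; the last joint's range is limited). The gripper opens to 91 mm and grips with 3 to 60 N. Pads are 32 mm wide; open, the fingers measure 118 mm over their backs; the gripper's body (76 mm by 178 mm) begins 60 mm behind the grasp point.
Start: joints at [-66.406, 18.312, 89.639, -0, 72.044, -1.146], TCP at [240.646, -522.238, 213.976] pointing down, gripper open.
Joint ranges: [-177.97, 177.97], [-48.28, 115.42], [12.27, 149.76], [-77.06, 257.06], [2.81, 150.46], [-146.56, 146.56]. Speed limits (degrees/s): [147.25, 147.25, 180, 180, 180, 180].

### API

Orientations are given as [roll, pitch, yaw] about the fixed x, y, z axes, in that order (R = Rz(yaw) Ry(pitch) Rx(roll)).
In Python, from workcell import env, grab_frame, camera_params, spotter gives the robot as it stands. The module is installed in compiled form; this text tells all that it offers.
- The arm moves only by the shell command python3 -m jog 'ROWS' [FORCE]. ROWS is text: rows parted by semicolons, each of 7 numbers parted by spaces: the turn, a rotation vector about the world's x, y, z in units of 5 degrees (1.0 is 5 degrees), then the shift along the world's x, y, z in units of 25 mm (1.0 is 25 mm), then the opening, from 0 (shut) to 1 (fully open). A call has 1 to 5 rows; each row is the pose to reach, as a shift and turn from the pose commanded when the call began; what a row does not reach only later rows make up. A row lasts 1/8 s, in which the tool goes at most 62.5 mm and 10.7 degrees, less where a joint would pass 70% of its speed; a pose out of reach is approached as far as the arm can. A call with a gripper value outside its range is refused whole. The fingers move at their own pace and stop on an object; FORCE is the grip in N (left out, the last holds). Time passes only in rows, so rows that repeat a pose let the fingers close. It gives the time, the measured TCP pose, the force and the opening at its end, in the units of the state.
- env.state(): the state, without advancing time (a new reading comes with each control period).
- grab_frame(name): name is "scene" or "top" or "wrist"; returns the picture (420x560x3 uint8, red, green, blue); there is no depth.
- camera_params(name): a dict with "K" (3x3 intrinsics, pixels), "rvec" (rotation vector, rad) and "tvec" (3), from world to camera coordinates, as OpenCV has them. Camera axes: x right, y down, z forward; pixel columns grow to the right and rows downward; lengths in mm; the calibration is good to about 2 mm. A picture is of the moment at which its call begins: read the wrist's pose just before it. camera_params takes no time and is no camera call; for the wrist camera it gives the pose at the moment of the call.
- env.job_done(): hands the job in, once; it reports no verdict.
Trained networks look in the newest picture that a camera, given by its name, has taken for a name from the list of things; names that differ only in an ending like _2 or _b are one class to them, and where a whole thing is asked for, a point or a joint stands for the part that bears it (a point fixed in the world has none). Each returns a list of dicts, best first, with "conf" (0 to 1); they miss things now and then, are a little off and sometimes report something else, mostly with a low value. They report only what shows in the picture. A call takes as long as a camera call. They do not tell look-alikes from the thing itself.
- spotter.look_for(query, camera): "box" ([left, top, width, height] in pixels, round what is visible of it).
- spotter.trace(query, camera): "region" (420x560 bool, what is visible of it) and "box" ([left, top, width, height] in pixels, round what is visible of it).
The state is a dict: "time_s": time; "qpos": joint angles; "qvel": joint speeds; "effort": joint torques, N m; "ee_pos": TCP position; "ee_rot": TCP orientation; "force": force on the tool from outside, world axes, zero at the start; "torque": the same for the moment, N m; "gripper_width": finger opening in mm.
Only numpy, scipy, OpenCV 4.12 (cv2) and the standard library are available. Lean on these libraries where they do the work, as an engineer would, in place of code of your own. Each camera call takes 0.05 s, during which the arm holds its last target. There are 200 camera calls.

### The job

The grey chassis floats a few millimetres out of place, so the hole in its mounting tab does not line up with the hole in the yellow anchor underneath. Work the red-handled tapered drift down through both holes, nearly to its collar, so that its taper draws the chassis into line: feel which way the anchor's hole pushes the drift and follow it sideways rather than leaning on it, and do not push the chassis by hand. Then put the drift back in a socket of the blue stand, set the bolt through both holes until its flange is flat on the tab, let go, and leave the tin, the jar and the screwdriver alone.

Things in the scene. Friction and masses are not known exactly. Their poses are not given: they have to be found in the camera images.
- bay: Dark steel bench frame, 320 x 200 mm, fixed to the bench but placed and turned differently each time; it carries the yellow anchor and, on two runners, the chassis. Origin on the bench; its x axis points back towards the chassis, z up.
- anchor_nominal (a point): Point at the height of the anchor's top face. The anchor's 20 mm through hole is centred 7 mm from here in some horizontal direction that differs each time and is not measured: see it through the tab's hole or feel for it. Anchor: rigid yellow cross-shaped plate, immovable, 12 mm thick, underside 59.5 and top 71.5 mm above the bench, open space below down to the frame's 10 mm floor plate. Axes as the bay's.
- chassis: Grey and aluminium equipment chassis, box 200 x 160 x 44 mm, top 96.5 mm above the bench, front face 47 mm behind the tab's hole, with brass studs to 43 mm. It floats level, up to 12 mm either way along the bay's x and y without turning, against a steady friction of about 3 N along each, and stays where it is left. Origin 78.5 mm straight below its tab's hole; axes as the bay's.
- tab_hole (a point): Centre of the 20 mm through hole at the top face (78.5 mm above the bench) of the chassis's aluminium mounting tab, 6 mm thick, 56 mm wide, reaching 30 mm forward of the hole; axes as the bay's. At the start it is within 0.7 mm of anchor_nominal, so 6 to 8 mm out of line with the anchor's hole. 1 mm of air lies between tab and anchor.
- stand_hole0 (a point): Mouth centre of one of two equal through sockets, 22 mm in diameter, in the top (70 mm above the bench) of the fixed blue stand, 70 x 180 x 70 mm; the other socket is 100 mm along the stand's y axis. At the start one socket holds the drift and the other the bolt.
- stand_hole1 (a point): Mouth centre of the other socket of the stand.
- drift_grip (a point): Centre of the drift's red handle: 24 mm in diameter, 60 mm long; z points up it. It starts upright in the stand, hanging by its collar; about 250 g. Below the handle: collar 32 mm in diameter, 6 mm thick (underside 36 mm below this point), 24 mm of parallel steel shank 19 mm in diameter, then a 42 mm taper to a blunt 4 mm tip (102 mm below this point).
- drift_tip (a point): Centre of the drift's blunt tip, z up the handle; the collar's underside lies 66 mm above it. The drift brings the holes in line once its parallel shank is well down in the anchor, the tip 55 mm or more below the tab's top; at 66 mm the collar meets the tab, which is not needed. Its safe load against the holes is 22 N in all.
- bolt_grip (a point): Centre of the brass head of the bolt: head 24 mm in diameter, 30 mm tall, upright; flange 34 mm in diameter, 4 mm thick, below it, its underside 19 mm below this point; steel shank 17 mm in diameter, 30 mm long, with a 6 mm tapered foot of 10 mm end diameter. No thread: it drops in. About 150 g.
- bolt_seat (a point): Centre of the underside of the bolt's flange, z up the bolt; when home it lies on the tab's top at the centre of the hole.
- tin: Bystander: open steel tin 100 x 70 x 35 mm; origin under its centre.
- jar: Bystander: jar with black lid, 52 mm in diameter, 65 mm tall; origin under its centre.
- driver: Bystander: orange screwdriver lying on the bench; origin under its middle.
- drift: The whole drift, described above; origin at its tip.
- bolt: The whole bolt, described above; origin at the centre of its foot, 30 mm below the flange's underside.
Things that resemble listed ones, but are neither listed nor needed, are in the scene too. What is shaped like the bolt but green or purple is not meant.

How it is judged:
By the outcome, as a careful person would: the job done as asked, in the order asked, and still so for the second after the job is handed in, with the robot touching nothing.
It also fails if it takes over 72 s, if anything falls off the work surface, if the arm or the gripper's body presses on something with over 40 N, if the wrist force passes 120 N, or if a joint passes its speed limit or range.

## Working session

There is one attempt and no reset: what is moved stays moved. The work goes in short steps, Python scripts to look and compute and a shell command to move; the robot and the scene stay as the last step left them, time stands still between calls to the robot, and variables do not carry over. Pictures are saved under pics/ and viewed, about 8 in all and at most 12, crops included, and the job is handed in when it is done.

```bash
mkdir -p pics && cat > h.py <<'E'
import numpy as np, cv2
from workcell import env, grab_frame, camera_params, spotter
def save(img,n,box=None,f=1):
    if box: x,y,w,h=box; img=img[y:y+h,x:x+w]
    img=cv2.resize(img,None,fx=f,fy=f,interpolation=cv2.INTER_CUBIC)
    cv2.imwrite('pics/'+n,img[:,:,::-1])
def ray(cam,uv,z,cp=None):
    cp=cp or camera_params(cam); K=np.array(cp['K']);R=cv2.Rodrigues(np.array(cp['rvec'],float))[0];t=np.array(cp['tvec'],float).ravel()
    d=R.T@np.linalg.inv(K)@np.array([uv[0],uv[1],1.]); c=-R.T@t
    return c+d*(z-c[2])/d[2]
def proj(cam,p,cp=None):
    cp=cp or camera_params(cam)
    return cv2.projectPoints(np.array(p,float).reshape(-1,3),np.array(cp['rvec'],float),np.array(cp['tvec'],float),np.array(cp['K'],float),None)[0].reshape(-1,2)
E
python3 - <<'E'
from h import *
s=env.state();print(s['time_s'],s['ee_pos'],s['ee_rot'],s['force'],env.hold_point_z)
a=grab_frame('top');b=grab_frame('scene');save(a,'top.png',f=1.42);save(b,'scene.png',f=1.42)
for c in('top','scene'):
    print(c,ray(c,(280,210),0).round())
    for q in('drift','bolt','stand_hole0','tab_hole','anchor_nominal','chassis','drift_grip','bolt_grip','tin','jar','driver'):
        r=spotter.look_for(q,c);print(q,[(np.round(x['box']).tolist(),round(x['conf'],2)) for x in r[:4]])
print(env.state()['time_s'])
E
```

```text
0.0 [ 240.4645001  -521.76822973  213.13578284] [-1.79901562e+02 -1.79012521e-03  2.47419269e+01] [-0.30514313  0.3120864  -0.19234007] -18.8
top [596. -22.   0.]
drift [([343.0, 228.0, 21.0, 20.0], 0.62), ([193.0, 119.0, 69.0, 112.0], 0.58)]
bolt [([383.0, 283.0, 12.0, 18.0], 0.63), ([383.0, 245.0, 14.0, 11.0], 0.53), ([418.0, 249.0, 18.0, 14.0], 0.52), ([351.0, 154.0, 42.0, 42.0], 0.51)]
stand_hole0 [([328.0, 222.0, 75.0, 49.0], 0.83)]
tab_hole [([191.0, 120.0, 74.0, 111.0], 0.82)]
anchor_nominal [([189.0, 124.0, 80.0, 117.0], 0.94), ([325.0, 223.0, 81.0, 46.0], 0.4)]
chassis [([191.0, 121.0, 75.0, 109.0], 0.97)]
drift_grip [([344.0, 234.0, 17.0, 13.0], 0.6)]
bolt_grip [([383.0, 244.0, 12.0, 15.0], 0.67), ([384.0, 286.0, 13.0, 10.0], 0.53), ([418.0, 250.0, 16.0, 14.0], 0.53)]
tin [([349.0, 154.0, 45.0, 41.0], 0.59)]
jar [([291.0, 268.0, 21.0, 24.0], 0.76)]
driver [([327.0, 226.0, 73.0, 43.0], 0.63), ([120.0, 213.0, 20.0, 73.0], 0.62)]
scene [474.  85.   0.]
drift [([184.0, 231.0, 16.0, 29.0], 0.93)]
bolt [([135.0, 259.0, 15.0, 20.0], 0.79), ([89.0, 301.0, 17.0, 22.0], 0.76), ([117.0, 246.0, 15.0, 20.0], 0.53)]
stand_hole0 [([124.0, 238.0, 94.0, 77.0], 0.6)]
tab_hole [([299.0, 187.0, 129.0, 101.0], 0.56)]
anchor_nominal [([274.0, 186.0, 160.0, 133.0], 0.9)]
chassis [([306.0, 189.0, 118.0, 100.0], 0.57)]
drift_grip [([184.0, 232.0, 19.0, 29.0], 0.93)]
bolt_grip [([139.0, 256.0, 17.0, 24.0], 0.62), ([116.0, 246.0, 15.0, 25.0], 0.55), ([90.0, 299.0, 18.0, 23.0], 0.54)]
tin [([186.0, 329.0, 68.0, 60.0], 0.7)]
jar [([138.0, 260.0, 17.0, 19.0], 0.6)]
driver [([324.0, 148.0, 64.0, 25.0], 0.86)]
1.2
```

View pictures.

View pics/top.png

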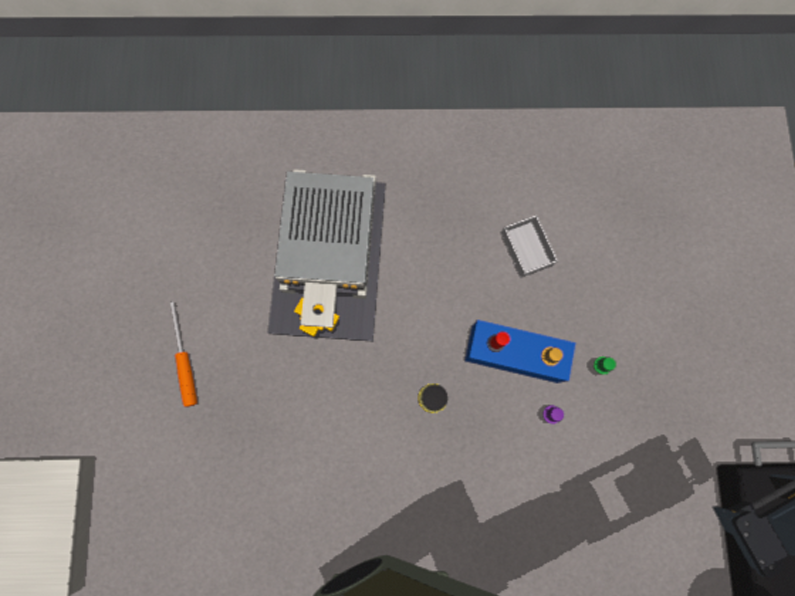

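View pics/scene.png

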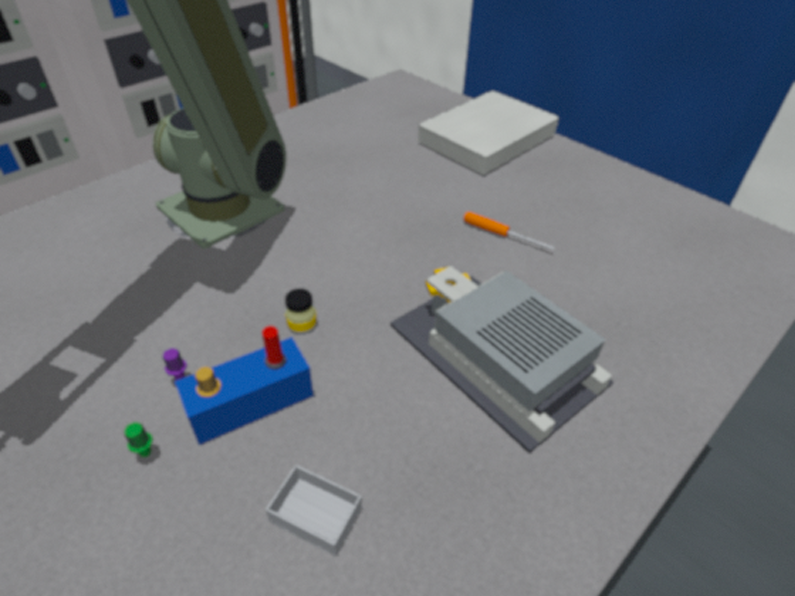

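Top view (px/1.42): the drift is red at (352,240) and the brass bolt at (389,249), both in the blue stand. The chassis tab hole is at (224,217). The green (426,257) and purple (390,291) look-alikes stand on the bench. The brass one in the socket is the bolt meant, because it is brass and standing in the stand. I'll confirm it in an enlarged crop from the wrist.

```bash
python3 - <<'E'
from h import *
print('top cam',ray('top',(352,240),136)*0+0, (-cv2.Rodrigues(np.array(camera_params('top')['rvec'],float))[0].T@np.array(camera_params('top')['tvec'],float).ravel()).round())
print('drift top136',ray('top',(354,238.5),136).round(1),'bolt top 104',ray('top',(390.5,249.5),104).round(1))
print('scene drift',ray('scene',(190.5,232),136).round(1),'bolt',ray('scene',(144,261),104).round(1))
print('tab',ray('top',(224,217.5),78.5).round(1),ray('scene',(318,199),78.5).round(1))
# bay edges from top: frame bottom edge corners (floor plate z10)
for p in((268,333),(373,341),(386,184)): print('plate',ray('top',np.array(p)/1.42,10).round(1))
for p in((288,172),(374,178),(275,277),(364,286)): print('chassis',ray('top',np.array(p)/1.42,96.5).round(1))
for p in((477,321),(574,343),(466,361),(570,381)): print('stand',ray('top',np.array(p)/1.42,70).round(1))
cp=camera_params('wrist');R=cv2.Rodrigues(np.array(cp['rvec'],float))[0];print('wristcam',-R.T@np.array(cp['tvec'],float).ravel(),R.round(2),cp['K'])
E
```

```text
top cam [0. 0. 0.] [ 371.    3. 1051.]
drift top136 [ 494.7 -193.   136. ] bolt top 104 [ 470.6 -287.6  104. ]
scene drift [ 496.6 -191.4  136. ] bolt [ 471.1 -288.2  104. ]
tab [561.4 121.6  78.5] [566.2 119.6  78.5]
plate [529.9 223.9  10. ]
plate [511.4  26.   10. ]
plate [827.5  -3.4  10. ]
chassis [815.1 176.9  96.5]
chassis [801.5  19.   96.5]
chassis [616.4 195.9  96.5]
chassis [597.8  38.9  96.5]
stand [ 536.4 -162.6   70. ]
stand [ 493.8 -334.6   70. ]
stand [ 464.9 -139.6   70. ]
stand [ 426.6 -322.    70. ]
wristcam [ 300.91126834 -494.41641671  384.38592056] [[ 0.42 -0.91  0.  ]
 [-0.88 -0.41  0.24]
 [-0.21 -0.1  -0.97]] [[329.38297515   0.         273.82962755]
 [  0.         329.38297515 214.64551553]
 [  0.           0.           1.        ]]
```

```bash
python3 -m jog '0 0 -6 7.6 11.2 0 1;0 0 -6 7.6 11.2 0 1;0 0 -6 7.6 11.2 0 1;0 0 -6 7.6 11.2 0 1;0 0 -6 7.6 11.2 0 1' 30; python3 -m jog '0 0 0 0 0 0 1; 0 0 0 0 0 0 1;0 0 0 0 0 0 1'; python3 - <<'E'
from h import *
s=env.state();print(s['time_s'],s['ee_pos'],s['ee_rot'],s['force'])
im=grab_frame('wrist');cp=camera_params('wrist');save(im,'w1.png',f=1.42)
print(proj('wrist',[[495,-192,136],[471,-288,104],[479,-190,70]],cp).round())
for q in('drift_grip','bolt_grip'):
    print(q,[(np.round(x['box']).tolist(),round(x['conf'],2)) for x in spotter.look_for(q,'wrist')[:4]])
E
```

```text
time_s: 1.82
ee_pos: [412.6, -268.7, 214.2]
ee_rot: [180.0, -0.1, -5.3]
force: [0.5, 0.4, 0.1]
gripper_width: 91.7
time_s: 2.2
ee_pos: [411.0, -271.5, 214.0]
ee_rot: [180.0, 0.0, -5.4]
force: [-0.5, -0.8, 0.4]
gripper_width: 91.4
2.2 [ 411.00330167 -271.50715515  213.95862424] [ 1.79975522e+02  1.15776551e-02 -5.37383966e+00] [-0.49853396 -0.79685083  0.36628832]
[[154. 121.]
 [287. 141.]
 [180. 142.]]
drift_grip [([140.0, 100.0, 59.0, 39.0], 0.9)]
bolt_grip [([374.0, 124.0, 41.0, 35.0], 0.9), ([283.0, 217.0, 33.0, 30.0], 0.75), ([274.0, 123.0, 36.0, 34.0], 0.71)]
```

View pics/w1.png

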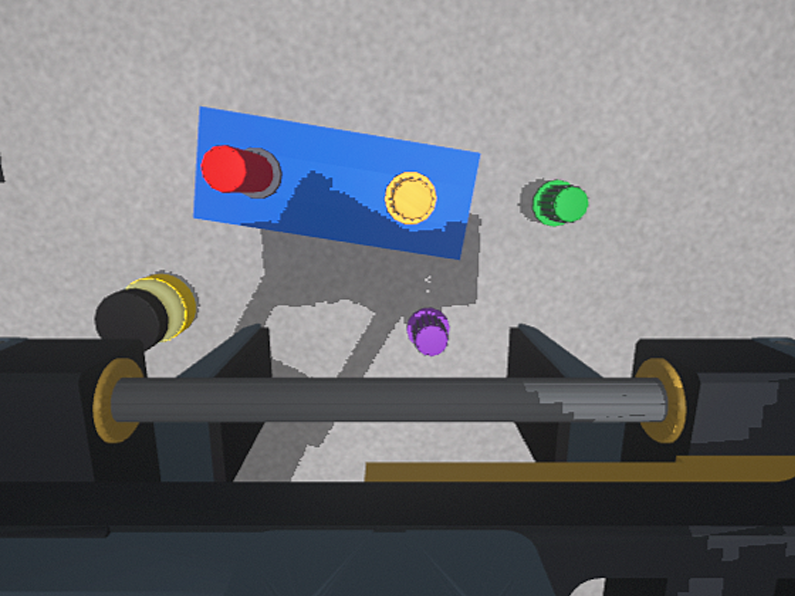

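The wrist crop shows, in shown px, the drift handle top (224,169) and the brass bolt (411,198) in the stand's two sockets. Green (560,202) and purple (431,335) are loose on the bench, so brass is confirmed.

```bash
python3 - <<'E'
from h import *
for n,p,z in(('drift',(224,169),136),('bolt',(411,198),104),('drift hole collar',(262,173),73),('jar',(131,317),65)): print(n,ray('wrist',np.array(p)/1.42,z).round(1))
for p in((200,106),(480,153),(193,218),(460,260)): print('stand',ray('wrist',np.array(p)/1.42,70).round(1))
E
```

```text
drift [ 495.9 -194.8  136. ]
bolt [ 472.  -290.1  104. ]
drift hole collar [ 496.  -197.6   73. ]
jar [408.1 -87.9  65. ]
stand [ 539.8 -164.5   70. ]
stand [ 495.3 -337.9   70. ]
stand [ 472.  -146.9   70. ]
stand [ 427.6 -321.2   70. ]
```

```bash
python3 -m jog '0 0 0 2 2.5 0 1;0 0 0 2 5 0 1;0 0 0 2 7.5 0 1;0 0 0 4 10 0 1;0 0 0 4 12.5 0 1'; python3 -m jog '0 0 0 0 2.3 -1 1; 0 0 0 0 3 -2 1;0 0 0 0 3 -3 1;0 0 0 0 3 -4 1;0 0 0 0 3 -4 1'; python3 - <<'E'
from h import *
s=env.state();print(s['time_s'],s['ee_pos'],s['ee_rot'],s['force'])
im=grab_frame('wrist');cp=camera_params('wrist')
c=proj('wrist',[562,121,78.5],cp)[0];print(c)
x,y=int(c[0])-60,int(c[1])-45
x=max(0,x);y=max(0,y);print(x,y);np.save('w2.npy',im);save(im,'w2.png',(x,y,120,90),6.6)
E
```

```text
time_s: 2.98
ee_pos: [508.5, 17.4, 214.1]
ee_rot: [180.0, -0.1, -5.4]
force: [0.5, 0.1, -0.5]
gripper_width: 91.1
time_s: 3.6
ee_pos: [505.7, 90.7, 112.4]
ee_rot: [179.9, 0.3, -5.3]
force: [0.4, -0.5, 0.1]
gripper_width: 91.1
3.6 [505.6510999   90.70311361 112.38928819] [179.92830378   0.25031197  -5.32028574] [ 0.38203454 -0.46356716  0.14110764]
[217.05699797 158.25809183]
157 113
```

View pics/w2.png

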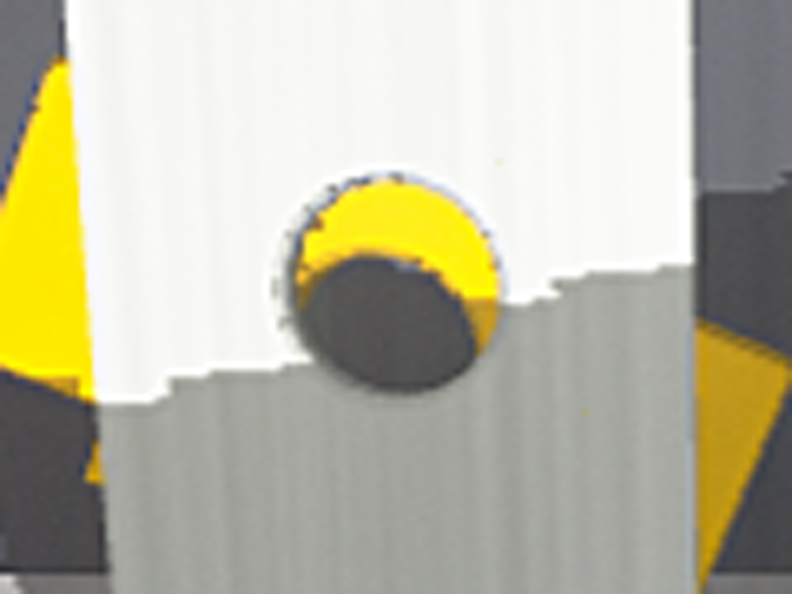

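The crop shows the tab hole centred at about (390,283) and the anchor hole's upper rim arc centred at about (368,362). Both are crop px, scale 6.6, origin (157,113). The anchor hole is offset towards the camera, i.e. towards the robot.

```bash
python3 - <<'E'
from h import *
o=np.array([157,113])
f=lambda p,z: ray('wrist',o+np.array(p)/6.6-0.5+0.5/6.6,z)
T=f((390,283),78.5);A=f((368,362),71.5);print('tab',T.round(1),'anchor',A.round(1),'off',(A-T)[:2].round(1),np.linalg.norm((A-T)[:2]))
print('dia',np.linalg.norm(f((275,283),78.5)-f((505,283),78.5)))
E
```

```text
tab [563.8 121.6  78.5] anchor [556.1 126.   71.5] off [-7.6  4.4] 8.809338376954358
dia 21.441586914477615
```

```bash
python3 -m jog '0 0 0 0 -0.5 2 1;0 0 0 -0.4 -3 2 1;0 0 0 -0.4 -5.4 2 1;0 0 0 -0.4 -7.8 2 1;0 0 0 -0.4 -10.2 2 1'; python3 -m jog '0 0 0 0 -1.2 0 1;0 0 0 0 -1.2 0 1;0 0 0 0 -1.2 0 1;0 0 0 0 -1.2 0 1'; python3 - <<'E'
from h import *
im=grab_frame('wrist');save(im,'w3.png',f=1.0)
s=env.state();print(s['ee_pos'],s['ee_rot']);print(proj('wrist',[[495.9,-194.5,136]]))
r=spotter.look_for('drift_grip','wrist');print([(np.round(x['box']).tolist(),round(x['conf'],2)) for x in r[:2]])
E
```

```text
time_s: 4.28
ee_pos: [497.5, -166.2, 166.0]
ee_rot: [179.9, -0.2, -5.3]
force: [0.2, -1.1, 0.4]
gripper_width: 91.2
time_s: 4.78
ee_pos: [497.1, -192.4, 164.4]
ee_rot: [-180.0, -0.0, -5.2]
force: [-0.3, -0.2, 0.2]
gripper_width: 91.0
[ 497.07899317 -192.40390141  164.31819958] [ 1.79999816e+02 -2.03960878e-02 -5.17337893e+00]
[[277.40561879 243.84894312]]
[([256.0, 200.0, 38.0, 64.0], 0.69)]
```

View pics/w3.png

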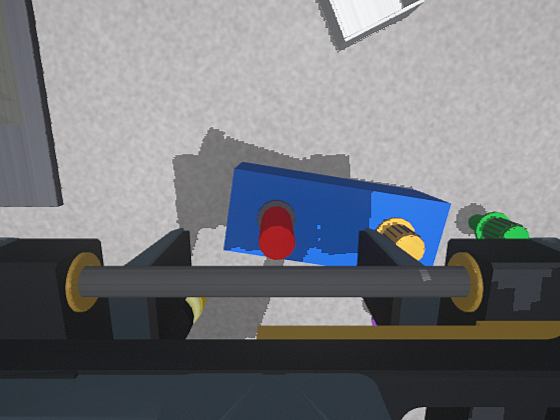

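The handle top is at about (277,242), as predicted. Descending to grip.

```bash
python3 -m jog '0 0 0 0 -0.1 -1 1;0 0 0 0 -0.1 -2 1;0 0 0 0 -0.1 -3 1;0 0 0 0 -0.1 -3.1 0.6;0 0 0 0 -0.1 -3.1 0.3' 50; python3 -m jog '0 0 0 0 0 0 0.1;0 0 0 0 0 0 0.1;0 0 0 0 0 0 0.1;0 0 0 0 0 0 0.1;0 0 0 0 0 0 0.1' 50;  python3 -m jog '0 0 0 0 0 0 0;0 0 0 0 0 0 0'
```

```text
time_s: 5.5
ee_pos: [497.5, -195.8, 87.1]
ee_rot: [180.0, -0.1, -5.2]
force: [-0.1, 0.3, 0.2]
gripper_width: 74.4
time_s: 6.12
ee_pos: [496.9, -195.8, 86.5]
ee_rot: [-180.0, -0.0, -5.3]
force: [-0.1, 2.0, 0.0]
gripper_width: 24.3
time_s: 6.38
ee_pos: [496.9, -195.8, 86.5]
ee_rot: [-180.0, 0.0, -5.3]
force: [0.2, 1.9, -0.2]
gripper_width: 23.4
```

```bash
python3 -m jog '0 0 0 0 0 1 0;0 0 0 0 0 2.5 0;0 0 0 0 0 4.2 0;0 0 0 0.5 2 4.2 0;0 0 0 1 4 4.2 0'; python3 -m jog '0 0 0 0.5 2 0 0;0 0 0 1 4 0 0;0 0 0 1.4 6 0 0;0 0 0 1.6 7.5 0 0;0 0 0 1.68 8.7 0 0'; python3 -m jog '0 0 0 0 0 0 0;0 0 0 0 0 0 0;0 0 0 0 0 0 0';python3 - <<'E'
from h import *
s=env.state();print(s['ee_pos'],s['force'],s['torque'])
im=grab_frame('wrist');im2=grab_frame('scene');cp=camera_params('wrist')
e=s['ee_pos']
print('tip',proj('wrist',[e[0],e[1],e[2]-82.5],cp),'hole',proj('wrist',[563.8,121.6,78.5],cp))
a=cv2.resize(im[60:330,120:420],(560,504)); 
save(im,'w4.png',(130,60,300,225),2.6)
E
```

```text
time_s: 7.0
ee_pos: [522.1, -95.5, 191.7]
ee_rot: [180.0, -0.0, -5.4]
force: [0.5, -0.2, -2.2]
gripper_width: 23.5
time_s: 7.62
ee_pos: [563.7, 123.0, 190.7]
ee_rot: [180.0, 0.1, -5.2]
force: [0.4, 0.1, -2.1]
gripper_width: 23.2
time_s: 8.0
ee_pos: [563.8, 120.4, 191.4]
ee_rot: [180.0, 0.0, -5.3]
force: [0.5, -0.9, -1.7]
gripper_width: 23.1
[563.80741214 120.41939816 191.36038342] [ 0.48475135 -0.88248341 -1.66148575] [ 0.13028156 -0.01558303 -0.01984667]
tip [[274.08840232 220.73532942]] hole [[272.72550642 212.13826205]]
```

View pics/w4.png

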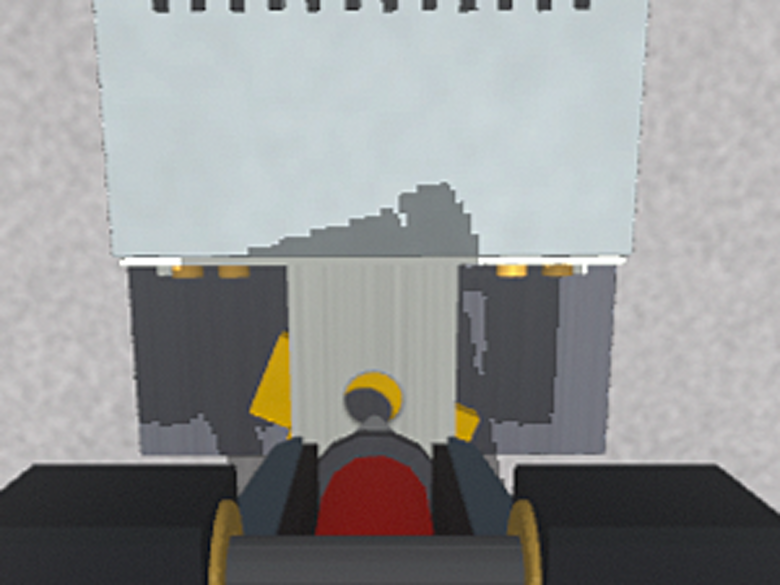

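```bash
python3 -m jog '0 0 0 -0.13 0.08 -0.4 0;0 0 0 -0.13 0.08 -0.8 0;0 0 0 -0.13 0.08 -1.1 0;0 0 0 -0.13 0.08 -1.3 0;0 0 0 -0.13 0.08 -1.3 0'; python3 -m jog '0 0 0 0 0 -0.1 0;0 0 0 0 0 -0.2 0;0 0 0 0 0 -0.3 0;0 0 0 0 0 -0.4 0;0 0 0 0 0 -0.4 0'
```

```text
time_s: 8.72
ee_pos: [560.5, 123.5, 158.4]
ee_rot: [180.0, 0.1, -5.3]
force: [-0.3, 0.0, -1.9]
gripper_width: 23.3
time_s: 9.35
ee_pos: [560.5, 123.5, 148.7]
ee_rot: [180.0, 0.0, -5.3]
force: [-0.0, -0.8, -2.4]
gripper_width: 23.3
```

```bash
for i in 1; do python3 -m jog '0 0 0 0 0 -0.05 0;0 0 0 -0.02 0.01 -0.1 0;0 0 0 -0.04 0.02 -0.15 0;0 0 0 -0.05 0.02 -0.2 0;0 0 0 -0.05 0.02 -0.2 0'; python3 -m jog '0 0 0 0 0 -0.05 0;0 0 0 -0.02 0.01 -0.1 0;0 0 0 -0.04 0.02 -0.15 0;0 0 0 -0.05 0.02 -0.2 0;0 0 0 -0.05 0.02 -0.2 0'; done
```

```text
time_s: 9.98
ee_pos: [559.3, 124.0, 143.9]
ee_rot: [180.0, 0.0, -5.3]
force: [-0.3, 0.4, -2.6]
gripper_width: 23.1
time_s: 10.6
ee_pos: [558.8, 124.3, 139.2]
ee_rot: [180.0, -0.1, -5.3]
force: [3.5, -1.4, -1.1]
gripper_width: 23.5
```

```bash
python3 -m jog '0 0 0 -0.02 0.01 -0.05 0;0 0 0 -0.03 0.02 -0.1 0;0 0 0 -0.04 0.03 -0.16 0;0 0 0 -0.04 0.03 -0.16 0'; python3 -m jog '0 0 0 -0.02 0.01 -0.05 0;0 0 0 -0.03 0.01 -0.1 0;0 0 0 -0.03 0.01 -0.16 0;0 0 0 -0.03 0.01 -0.16 0'
```

```text
time_s: 11.1
ee_pos: [557.3, 125.1, 135.0]
ee_rot: [180.0, -0.0, -5.3]
force: [3.1, -3.0, 0.4]
gripper_width: 23.7
time_s: 11.6
ee_pos: [556.2, 125.5, 130.6]
ee_rot: [180.0, 0.0, -5.3]
force: [2.5, -3.6, 0.8]
gripper_width: 23.5
```

```bash
python3 -m jog '0 0 0 0 0 -0.05 0;0 0 0 0 0 -0.1 0;0 0 0 0 0 -0.16 0;0 0 0 0 0 -0.16 0'; python3 -m jog '0 0 0 0 0 -0.05 0;0 0 0 0 0 -0.1 0;0 0 0 0 0 -0.16 0;0 0 0 0 0 -0.16 0'
```

```text
time_s: 12.1
ee_pos: [556.3, 125.5, 126.7]
ee_rot: [180.0, 0.0, -5.3]
force: [3.4, -3.0, 0.9]
gripper_width: 23.8
time_s: 12.6
ee_pos: [556.3, 125.5, 122.7]
ee_rot: [180.0, 0.0, -5.3]
force: [2.9, -4.4, 0.6]
gripper_width: 23.2
```

```bash
python3 -m jog '0 0 0 0 0 -0.04 0;0 0 0 0 0 -0.08 0;0 0 0 0 0 -0.12 0;0 0 0 0 0 -0.12 0'; python3 -m jog '0 0 0 0 0 -0.04 0;0 0 0 0 0 -0.08 0;0 0 0 0 0 -0.08 0'
```

```text
time_s: 13.1
ee_pos: [556.4, 125.5, 119.9]
ee_rot: [180.0, 0.0, -5.3]
force: [2.5, -4.3, 0.2]
gripper_width: 22.9
time_s: 13.48
ee_pos: [556.2, 125.5, 117.6]
ee_rot: [180.0, 0.0, -5.3]
force: [2.8, -4.0, -2.0]
gripper_width: 23.3
```

```bash
python3 -m jog '0 0 0 0 0 -0.04 0;0 0 0 0 0 -0.08 0;0 0 0 0 0 -0.08 0'; python3 -m jog '0 0 0 0 0 -0.04 0;0 0 0 0 0 -0.08 0;0 0 0 0 0 -0.08 0'
```

```text
time_s: 13.85
ee_pos: [556.3, 125.5, 115.7]
ee_rot: [180.0, 0.0, -5.3]
force: [3.1, -3.1, -0.3]
gripper_width: 23.2
time_s: 14.22
ee_pos: [556.3, 125.5, 113.8]
ee_rot: [180.0, 0.0, -5.3]
force: [1.8, -3.2, -0.7]
gripper_width: 23.3
```

```bash
for i in 1; do python3 -m jog '0 0 0 0 0 -0.04 0;0 0 0 0 0 -0.06 0;0 0 0 0 0 -0.06 0'; python3 -m jog '0 0 0 0 0 -0.03 0;0 0 0 0 0 -0.05 0;0 0 0 0 0 -0.05 0'; done
```

```text
time_s: 14.6
ee_pos: [556.3, 125.5, 112.4]
ee_rot: [180.0, 0.0, -5.3]
force: [2.5, -3.0, -0.5]
gripper_width: 23.6
time_s: 14.98
ee_pos: [556.3, 125.4, 111.1]
ee_rot: [180.0, 0.0, -5.3]
force: [0.9, -3.9, 0.1]
gripper_width: 23.1
```

```bash
python3 -m jog '0 0 0 0 0 -0.04 0;0 0 0 0 0 -0.08 0;0 0 0 0 0 -0.08 0'; python3 -m jog '0 0 0 0 0 -0.04 0;0 0 0 0 0 -0.08 0;0 0 0 0 0 -0.08 0'
```

```text
time_s: 15.35
ee_pos: [556.3, 125.4, 109.1]
ee_rot: [180.0, 0.0, -5.3]
force: [1.0, -4.1, 0.2]
gripper_width: 23.5
time_s: 15.72
ee_pos: [556.3, 125.4, 107.1]
ee_rot: [180.0, 0.0, -5.3]
force: [1.5, -3.8, -0.2]
gripper_width: 23.4
```

```bash
python3 -m jog '0 0 0 0 0 -0.05 0;0 0 0 0 0 -0.1 0;0 0 0 0 0 -0.16 0;0 0 0 0 0 -0.16 0'; python3 -m jog '0 0 0 0 0 -0.05 0;0 0 0 0 0 -0.1 0;0 0 0 0 0 -0.16 0;0 0 0 0 0 -0.16 0;0 0 0 0 0 -0.16 0'
```

```text
time_s: 16.23
ee_pos: [556.3, 125.4, 103.0]
ee_rot: [180.0, 0.0, -5.3]
force: [0.8, -4.7, -0.7]
gripper_width: 23.1
time_s: 16.85
ee_pos: [556.3, 125.4, 99.1]
ee_rot: [180.0, 0.0, -5.3]
force: [1.0, -4.5, 0.0]
gripper_width: 23.3
```

```bash
python3 -m jog '0 0 0 0 0 0.3 0;0 0 0 0 0 1 0;0 0 0 0 0 2 0;0 0 0 0 0 3 0;0 0 0 0 0 4 0'; python3 -m jog '0 0 0 0 0 0 0;0 0 0 -0.4 -2.4 0 0;0 0 0 -0.8 -4.8 0 0;0 0 0 -1.3 -7.2 0 0;0 0 0 -1.7 -9.5 0 0'; python3 -m jog '0 0 0 -0.4 -2 0 0;0 0 0 -0.68 -3.3 0 0;0 0 0 -0.68 -3.35 0 0;0 0 0 -0.68 -3.35 0 0;0 0 0 -0.68 -3.35 0 0'; python3 - <<'E'
from h import *
s=env.state();e=s['ee_pos'];print(e,s['force'])
im=grab_frame('wrist')
print('tip',proj('wrist',[e[0],e[1],e[2]-82.5]),'hole',proj('wrist',[496,-194.5,70]))
save(im,'w5.png',(130,60,300,225),2.6)
E
```

```text
time_s: 17.48
ee_pos: [555.7, 127.3, 200.0]
ee_rot: [-179.8, 0.1, -5.3]
force: [0.9, -0.4, -2.4]
gripper_width: 23.2
time_s: 18.1
ee_pos: [512.6, -112.6, 197.8]
ee_rot: [-179.9, 0.1, -5.3]
force: [0.5, -0.4, -2.0]
gripper_width: 23.4
time_s: 18.73
ee_pos: [497.1, -194.4, 198.8]
ee_rot: [-179.9, 0.0, -5.2]
force: [0.2, -0.1, -2.3]
gripper_width: 23.3
[ 497.05210667 -194.37849552  198.79689927] [ 0.23762441 -0.05490302 -2.33701903]
tip [[273.91292938 220.66519508]] hole [[274.1697909  209.11052367]]
```

View pics/w5.png

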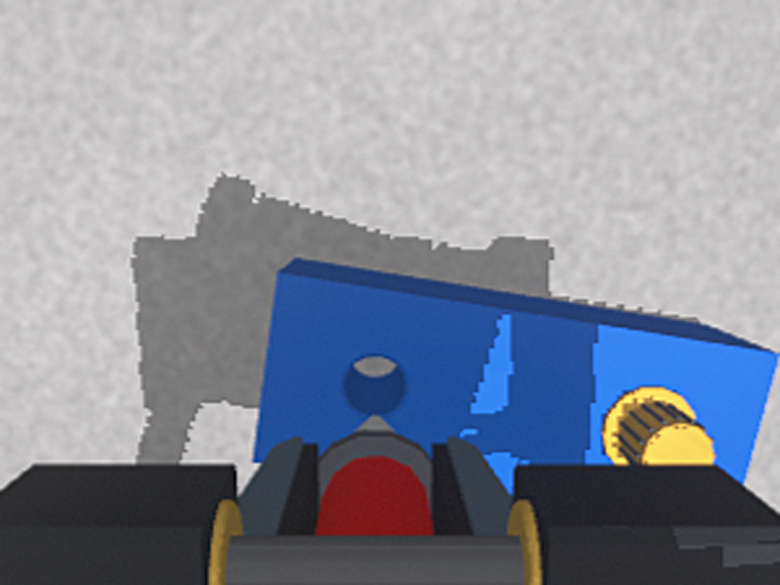

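The socket is at (375,385) in the crop and the tip at (375,418), in line. Lowering.

```bash
python3 -m jog '0 0 0 0 0 -1 0;0 0 0 0 0 -1.6 0;0 0 0 0 0 -2 0;0 0 0 0 0 -2.4 0;0 0 0 0 0 -2.4 0'; python3 -m jog '0 0 0 0 0 -0.6 0;0 0 0 0 0 -1.2 0;0 0 0 0 0 -1.7 0;0 0 0 0 0 -2 0;0 0 0 0 0 -2 0'
```

```text
time_s: 19.4
ee_pos: [496.6, -195.5, 138.6]
ee_rot: [-180.0, 0.1, -5.3]
force: [0.0, -0.5, -1.8]
gripper_width: 23.5
time_s: 20.02
ee_pos: [496.6, -195.6, 88.5]
ee_rot: [-180.0, 0.1, -5.3]
force: [-0.3, 0.1, -2.2]
gripper_width: 23.1
```

```bash
python3 -m jog '0 0 0 0 0 -0.06 0;0 0 0 0 0 -0.06 0.5;0 0 0 0 0 -0.06 1;0 0 0 0 0 -0.06 1;0 0 0 0 0 -0.06 1'; python3 -m jog '0 0 0 0 0 0 1;0 0 0 0 0 1 1;0 0 0 0 0 2.5 1;0 0 0 -0.5 -1.9 2.8 1;0 0 0 -0.98 -3.78 2.8 1'; python3 -m jog '0 0 0 0 0 0 1;0 0 0 0 0 0 1;0 0 0 0 0 0 1'; python3 - <<'E'
from h import *
s=env.state();e=s['ee_pos'];print(e,s['force'])
im=grab_frame('wrist')
print('head',proj('wrist',[472,-290,104]),'drift top',proj('wrist',[496.6,-195,136]))
save(im,'w6.png',(130,60,300,225),2.6)
E
```

```text
time_s: 20.65
ee_pos: [497.0, -195.8, 87.9]
ee_rot: [180.0, -0.0, -5.3]
force: [-1.0, 0.1, 0.2]
gripper_width: 60.5
time_s: 21.28
ee_pos: [472.9, -291.3, 159.1]
ee_rot: [179.9, -0.1, -5.2]
force: [0.4, 0.9, 0.0]
gripper_width: 91.5
time_s: 21.65
ee_pos: [472.6, -289.1, 157.6]
ee_rot: [-180.0, 0.0, -5.2]
force: [0.1, 0.1, -0.1]
gripper_width: 91.3
[ 472.59468262 -289.11440105  157.57291068] [ 0.13912624  0.1034608  -0.13356912]
head [[275.26946443 231.78267913]] drift top [[114.96680486 221.58336202]]
```

View pics/w6.png

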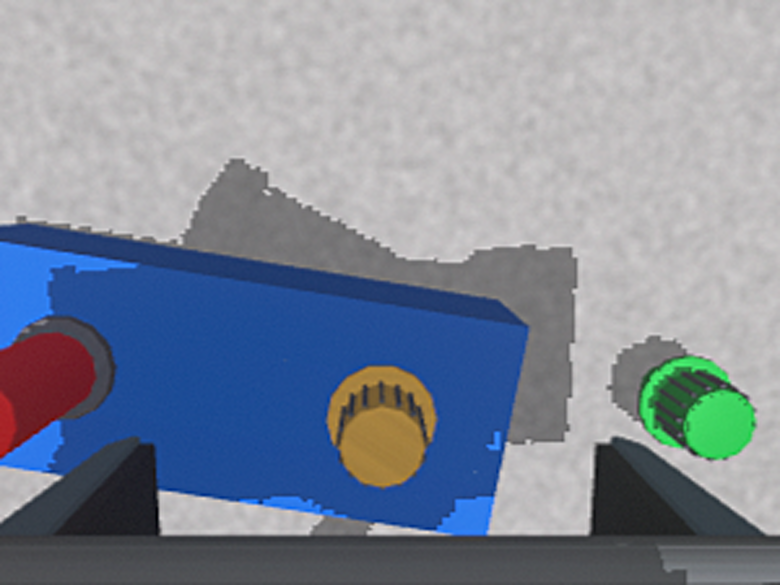

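```bash
python3 -m jog '0 0 0 0 -0.05 -1 1;0 0 0 0 -0.05 -2 1;0 0 0 0 -0.05 -3 1;0 0 0 0 -0.05 -3.16 0.6;0 0 0 0 -0.05 -3.16 0.3' 40; python3 -m jog '0 0 0 0 0 0 0.1;0 0 0 0 0 0 0;0 0 0 0 0 0 0;0 0 0 0 0 0 0;0 0 0 0 0 0 0';  python3 -m jog '0 0 0 0 0 0 0;0 0 0 0 0 0.3 0;0 0 0 0 0 1 0;0 0 0 0 0 2 0;0 0 0 0 0 2.4 0'
```

```text
time_s: 22.32
ee_pos: [472.9, -291.2, 79.1]
ee_rot: [180.0, -0.0, -5.2]
force: [0.1, -0.0, -0.1]
gripper_width: 74.3
time_s: 22.95
ee_pos: [472.4, -291.5, 78.8]
ee_rot: [-180.0, -0.0, -5.3]
force: [0.5, 2.7, 0.3]
gripper_width: 24.1
time_s: 23.58
ee_pos: [473.1, -291.9, 140.3]
ee_rot: [179.9, -0.1, -5.3]
force: [0.0, -0.9, -1.8]
gripper_width: 23.2
```

```bash
python3 -m jog '0 0 0 0 0 1 0;0 0 0 0 0 2 0;0 0 0 0.5 2.4 2.4 0;0 0 0 1 4.8 2.4 0;0 0 0 1.5 7.2 2.4 0'; python3 -m jog '0 0 0 0.4 2.4 0 0;0 0 0 0.8 4.8 0 0;0 0 0 1.2 7 0 0;0 0 0 1.6 8.7 0 0;0 0 0 1.84 9.48 0 0'; python3 -m jog '0 0 0 0 0 -1 0;0 0 0 0 0 -1.4 0;0 0 0 0 0 -1.4 0;0 0 0 0 0 -1.4 0'; python3 - <<'E'
from h import *
s=env.state();e=s['ee_pos'];print(e,s['force'])
im=grab_frame('wrist')
print('foot',proj('wrist',[e[0],e[1],e[2]-38.8]),'hole',proj('wrist',[556.3,125.4,78.5]))
save(im,'w7.png',(170,100,200,150),3.9)
E
```

```text
time_s: 24.2
ee_pos: [509.8, -109.8, 198.6]
ee_rot: [-180.0, 0.0, -5.3]
force: [1.1, 0.5, -1.5]
gripper_width: 23.4
time_s: 24.82
ee_pos: [555.8, 127.6, 198.2]
ee_rot: [180.0, 0.1, -5.1]
force: [0.1, -0.3, -1.7]
gripper_width: 22.9
time_s: 25.32
ee_pos: [556.5, 125.0, 164.5]
ee_rot: [-180.0, -0.1, -5.3]
force: [-0.5, -0.5, -2.3]
gripper_width: 23.5
[556.46742585 124.99573465 164.52141003] [-0.48454439 -0.49817757 -2.34177448]
foot [[274.16250303 237.4470465 ]] hole [[273.64876501 219.98355093]]
```

View pics/w7.png

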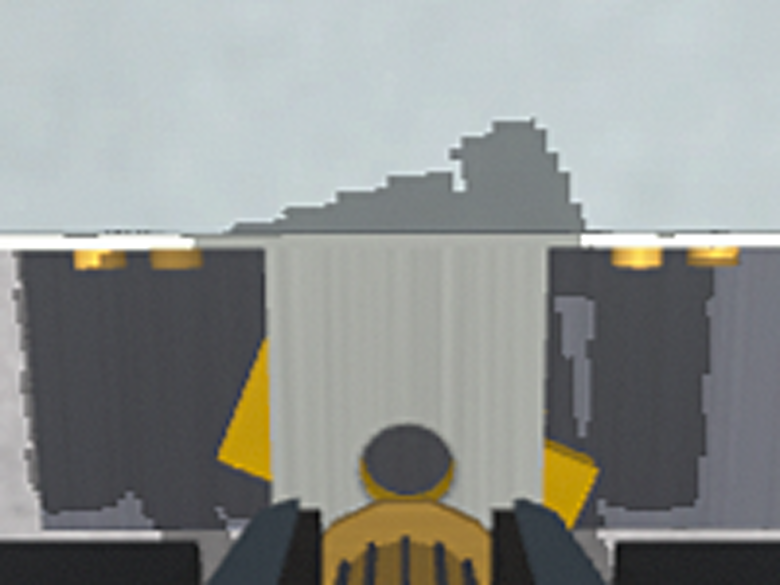

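The holes are concentric at (407,465) in the crop. Lowering the bolt.

```bash
python3 -m jog '0 0 0 0 0 -0.6 0;0 0 0 0 0 -1.2 0;0 0 0 0 0 -1.7 0;0 0 0 0 0 -1.7 0' 15; python3 -m jog '0 0 0 0 0 -0.1 0;0 0 0 0 0 -0.2 0;0 0 0 0 0 -0.3 0;0 0 0 0 0 -0.4 0;0 0 0 0 0 -0.4 0'
```

```text
time_s: 25.88
ee_pos: [554.9, 125.4, 119.6]
ee_rot: [179.9, 0.2, -5.3]
force: [0.5, 0.1, -0.8]
gripper_width: 23.2
time_s: 26.5
ee_pos: [555.8, 125.5, 111.0]
ee_rot: [180.0, 0.0, -5.3]
force: [0.7, -0.3, -1.8]
gripper_width: 23.8
```

```bash
python3 -m jog '0 0 0 0 0 -0.1 0;0 0 0 0 0 -0.2 0;0 0 0 0 0 -0.3 0;0 0 0 0 0 -0.4 0;0 0 0 0 0 -0.4 0'; python3 -m jog '0 0 0 0 0 -0.1 0;0 0 0 0 0 -0.2 0;0 0 0 0 0 -0.3 0;0 0 0 0 0 -0.4 0;0 0 0 0 0 -0.4 0'
```

```text
time_s: 27.12
ee_pos: [555.7, 125.5, 101.0]
ee_rot: [180.0, 0.0, -5.3]
force: [0.5, 0.1, -2.3]
gripper_width: 23.7
time_s: 27.75
ee_pos: [555.8, 125.5, 91.0]
ee_rot: [180.0, 0.0, -5.3]
force: [0.1, 0.1, -1.2]
gripper_width: 23.4
```

```bash
python3 -m jog '0 0 0 0 0 -0.05 0;0 0 0 0 0 -0.1 0;0 0 0 0 0 -0.13 0;0 0 0 0 0 -0.13 0'; python3 -m jog '0 0 0 0 0 -0.02 0;0 0 0 0 0 -0.02 0'
```

```text
time_s: 28.25
ee_pos: [555.9, 125.5, 87.9]
ee_rot: [180.0, 0.0, -5.3]
force: [0.4, -0.2, -0.9]
gripper_width: 23.8
time_s: 28.5
ee_pos: [555.9, 125.5, 87.5]
ee_rot: [180.0, 0.0, -5.3]
force: [-0.3, 0.8, -1.5]
gripper_width: 23.3
```

Within about 0.5 mm of seated. Releasing lets it drop home. Then I'll retreat and look.

```bash
python3 -m jog '0 0 0 0 0 -0.01 0;0 0 0 0 0 -0.01 0.4;0 0 0 0 0 -0.01 0.7;0 0 0 0 0 -0.01 1;0 0 0 0 0 -0.01 1'; python3 -m jog '0 0 0 0 0 0 1;0 0 0 0 0 1 1;0 0 0 0 0 2 1;0 0 0 -1.2 -0.5 3 1;0 0 0 -2 -0.5 3.5 1'; python3 -m jog '0 0 0 0 0 0 1;0 0 0 0 0 0 1;0 0 0 0 0 0 1'; python3 - <<'E'
from h import *
s=env.state();print(s['time_s'],s['ee_pos'],s['force'])
im=grab_frame('wrist');sc=grab_frame('scene')
a=cv2.resize(im[40:240,120:420],(780,520)) if 0 else cv2.resize(im[30:230,130:380],None,fx=2,fy=2,interpolation=cv2.INTER_CUBIC)
b=cv2.resize(sc[170:370,70:320+20],None,fx=1,fy=1)[:, :270]
b=cv2.resize(b,(270,400)) if 0 else np.pad(b,((0,400-b.shape[0]),(0,0),(0,0)))
save(np.hstack([a,b]),'fin.png')
print(proj('wrist',[[556,125.5,112.5],[556,125.5,82.5]]))
E
```

```text
time_s: 29.12
ee_pos: [556.0, 125.5, 87.3]
ee_rot: [180.0, -0.0, -5.3]
force: [0.6, 1.7, -0.3]
gripper_width: 60.6
time_s: 29.75
ee_pos: [505.5, 112.6, 176.0]
ee_rot: [-180.0, -0.1, -5.3]
force: [0.4, 0.6, -0.3]
gripper_width: 91.3
time_s: 30.12
ee_pos: [506.3, 113.1, 173.9]
ee_rot: [180.0, 0.1, -5.3]
force: [0.1, 0.6, -1.1]
gripper_width: 91.3
30.125 [506.3307876  113.05731427 173.87303207] [ 0.13817958  0.55890263 -1.13821438]
[[249.59125951 161.02832936]
 [252.30947844 158.01303938]]
```

View pics/fin.png

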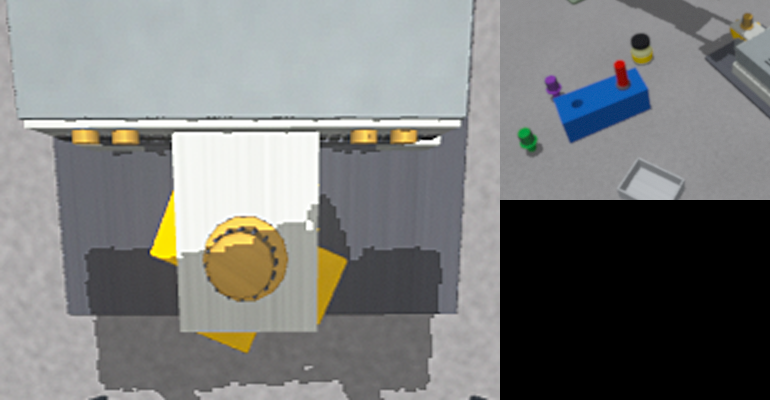

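The bolt's flange is at (245,257) and its head at (240,263), within 0.5 px (camera px) of the prediction for a fully seated, upright bolt. The drift stands in its socket.

```bash
python3 -c "
from workcell import env
print(env.job_done())"
```

```text
the job is handed in; nothing more can be done
None
```

The bolt is seated through both holes and released, the drift is back in its stand socket, and I handed the job in at about 30 s of the 72 s allowed.

- **Drift:** I saw the anchor's hole through the tab's, offset towards the robot and to its left. I worked the drift down to about 62 mm below the tab's top (the collar meets the tab at 66 mm), moving it sideways towards the anchor's hole. Side force stayed near 5 N at the wrist, about what the chassis's friction should give and well under the 22 N limit.
- **Alignment:** After the drift came out, the wrist picture showed the two holes concentric.
- **Bolt:** The brass bolt from the stand went in without resistance. In the last wrist picture its flange and head were within 0.5 pixel of where an upright, fully seated bolt should appear.
- **Bystanders:** I reached for none of them. In the last picture the tin, jar and the look-alike bolts appear undisturbed. The screwdriver was outside that crop, but the arm never went near it.
- **One disagreement:** My picture estimate of the hole offset was 8.8 mm, against the stated 6 to 8 mm. I used it only for direction and found the position by feel.

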